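# Work a sawn bell crank out round the saw guard's post and shut the gate

### The job

The sectioning saw has stopped. Work the L-shaped bell crank out through the front opening of its clear guard: the sawn-off short arm catches behind the guard, so the part has to be swung round the guard's post on its way out; do not force it against the saw. Leave it lying flat on the open steel table in front of the guard, then slide the guard's gate fully shut across the opening, leaving the sawn-off end and the specimen beside the saw where they are.

Things in the scene. Friction and masses are not known exactly. Their poses are not given: they have to be found in the camera images.
- saw: White bench sectioning saw, fixed. Origin on the worktop under the middle of the guard's front opening, in the mid-plane of the guard's front wall; x points into the guard, y to the left of someone facing it, z up. Steel table top 55 mm up, from x -160 mm (front edge) back, y -120 to +170 mm; open table in front of x -8 mm. Drive housing 157 mm high from x 118 mm back. Only the gate moves.
- opening (a point): Centre of the guard's front opening on the table top; axes as the saw's. Opening y -33 to +33 mm, 30 mm high, between two round posts (12 mm diameter, at y +-39 mm). Clear walls 6 mm thick; a clear visor overhangs the opening to x -8 mm; visor and roof 30 to 37 mm above the table, gate rail to 45 mm. Inside free: x 13 to 115, y -110 to +100 mm (thin still cut-off wheel at y 105).
- crank: Loose L-shaped flat aluminium bell crank, about 0.26 kg. Origin: underside, centre of the corner eye. Long arm along its -x to an equal eye 115 mm away; short arm along its +y, sawn off 72 mm from the origin. Eyes: rings 60 mm across, 14 mm high, open 44 mm bore for a fingertip; arms 28 mm wide, 12 mm high. It starts with the long arm out of the opening and the short arm inside, pointing to saw +y.
- long_eye (a point): Centre of the eye at the end of the crank's long arm, 7 mm above the underside. Way out: draw the crank till the short arm meets the wall, swing this eye to saw +y (clockwise from above, round the post at y +39) till the short arm points to saw +x (the corner eye is then in the opening, partly under the visor: a tilted fingertip reaches it), then draw the corner eye out along saw -x.
- short_tip (a point): Middle of the sawn end face of the crank's short arm, 7 mm above the underside.
- gate (a joint): Clear sliding gate of the guard, 76 mm wide, 4 mm thick, running just behind the front wall (saw x 9 to 13 mm). 0 m = fully shut over the opening, at its stop; grows as it slides to saw -y; 0.076 = fully open. It stays where it is left; 3 to 5 N slide it.
- gate_tab (a point): Top middle of the gate's aluminium push tab, which alone stands up above the guard: a rib 20 mm long in saw x, 10 mm thick in saw y, its upper 17 mm free above the gate's cap. Pushed toward saw +y (on its -y side) it shuts the gate.
- offcut: Bystander: the sawn-off end of the crank, a 40 mm ring with a 17 mm stub, 14 mm high, lying loose on the right of the open steel table. Origin: underside of the ring, centre.
- specimen_5: Bystander: mounted specimen, a disc 30 mm across and 22 mm high, standing on the worktop left of the saw. Origin: underside centre.

How it is judged:
By the outcome, as a careful person would: the job done as asked, in the order asked, and still so for the second after the job is handed in, with the robot touching nothing.
It also fails if it takes over 64 s, if anything falls off the work surface, if the arm or the gripper's body presses on something with over 40 N, if the wrist force passes 120 N, or if a joint passes its speed limit or range.

### The arm

A 7-joint arm with a two-finger parallel gripper is mounted at the origin on a cart in front of the work surface, level with it; the furniture and walls round the work are solid. World frame = base frame: x ahead of the robot, y to its left, z up, the work surface at z = 0. Lengths are in m, angles in rad, forces in N, time in s.
With the tool pointing down it reaches from about 0.4 to 0.875 m from the base axis. Payload 6.5 kg.
Tool frame: the origin (TCP) lies at the very end of the fingers, on their centre line; the grasp point (between the pads) lies 19 mm behind it (manip.tcp_to_grasp is the distance from the TCP to the grasp point, in m); z points along the fingers, x is the direction in which the jaws open and shut, and the axes are right-handed (so a half turn about z gives the same grasp; the last joint's range is limited). The gripper opens to 85 mm and grips with 20 to 120 N. Pads are 22 mm wide; open, the fingers measure 114 mm over their backs; the gripper's body (76 mm by 85 mm) begins 54 mm behind the grasp point. The pads swing forward as they close: fully open they stand 13 mm farther back than shut.
Start: joints at [-1.204, 0.536, -0.004, 1.538, 0.003, 1.067, -0.071], TCP at [0.273, 0.59, 0.231] pointing down, gripper open.
Joint ranges: [-2.7, 2.7], [-0.37, 2.16], [-1.27, 1.26], [0.24, 2.4], [-1.31, 4.45], [0.19, 1.91], [-2.76, 2.76]. Speed limits (rad/s): [2.39, 2.39, 3.14, 3.14, 3.14, 3.14, 3.14].

### API

Orientations are given as a unit quaternion [w, x, y, z].
In Python, from station import manip gives the robot as it stands.
- The arm moves only by the tool drive_tool, never from a script. Its argument "motion" is one flat list of numbers, 7 for each row, row after row: the shift along the world's x, y, z in cm, then the turn, a rotation vector about the world's x, y, z in rad, then the opening, from 0 (shut) to 1 (fully open). In form: [x, y, z, wx, wy, wz, fingers, x, y, z, wx, wy, wz, fingers, ...]. A call has 1 to 12 rows; each row shifts and turns the commanded pose from where the row before left it; what a row does not reach is not made up. A row lasts 1/10 s, in which the tool goes at most 50 mm and 8.59 degrees, less where a joint would pass 70% of its speed; a pose out of reach is approached as far as the arm can. A call with a gripper value outside its range is refused whole. The fingers move at their own pace and stop on an object; "grip_force" is the grip in N (left out, the last holds). Time passes only in rows, so rows that do not move let the fingers close. It gives the time, the measured TCP pose, the force and the opening at its end, in the units of the state.
- manip.state(): the state, without advancing time (a new reading comes with each control period).
- manip.grab_frame(name): name is "side" or "top" or "wrist"; returns the picture (420x560x3 uint8, red, green, blue); there is no depth.
- manip.calibration(name): a dict with "K" (3x3 intrinsics, pixels), "R" (3x3) and "t" (3): a world point X has camera coordinates R X + t; the wrist camera has in their place "mount" (4x4, takes a point from camera to tool coordinates, whose origin is the TCP and whose axes are the tool frame's). Camera axes: x right, y down, z forward; pixel columns grow to the right and rows downward; lengths in m; the calibration is good to about 2 mm. A picture is of the moment at which its call begins: read the wrist's pose just before it. calibration takes no time and is no camera call.
- manip.close_job(): hands the job in, once; it reports no verdict.
The state is a dict: "time_s": time; "joint_pos": joint angles; "qvel": joint speeds; "tau": joint torques, N m; "tool_pos": TCP position; "eef_rot": TCP orientation; "ft_force": force on the tool from outside, world axes, zero at the start; "wrist_torque": the same for the moment, N m; "grip_width": finger opening in m.
Only numpy, scipy, OpenCV 4.12 (cv2) and the standard library are available. Lean on these libraries where they do the work, as an engineer would, in place of code of your own. Each camera call takes 0.05 s, during which the arm holds its last target.

## Working session

There is one attempt and no reset: what is moved stays moved. The work goes in short steps, Python scripts to look and compute and a tool call to move; the robot and the scene stay as the last step left them, time stands still between calls to the robot, and variables do not carry over. Pictures are saved under pics/ and viewed, and the job is handed in when it is done.

Besides the shell and the picture viewer there is one more tool, called after "Call:" as name(argument=value, ...) on one line, values as JSON. drive_tool: Moves the arm, as the interface text tells. Its arguments: {"type":"object","properties":{"motion":{"type":"array"},"grip_force":{"type":"number"}},"required":["motion"]}

```bash
mkdir -p pics; ls; python3 - <<'E'
from station import manip
import cv2,numpy as np
np.set_printoptions(precision=4,suppress=True)
s=manip.state();print(s)
for n in ["side","top","wrist"]:
    print(n,manip.calibration(n))
    f=manip.grab_frame(n); cv2.imwrite(f"pics/a_{n}.png",f[:,:,::-1])
E
```

```text
pics
{'time_s': 0.0, 'joint_pos': array([-1.2042,  0.5372, -0.0045,  1.5389,  0.0026,  1.0673, -0.0712]), 'qvel': array([ 0.0012,  0.0009, -0.0017,  0.0004,  0.0013,  0.001 ,  0.0007]), 'tau': array([  0.0001, -58.3402,   1.0486, -25.9116,   0.0123,   0.0094,
        -0.    ]), 'tool_pos': array([0.2724, 0.5895, 0.2304]), 'eef_rot': array([ 0.0005,  0.8424,  0.5388, -0.0007]), 'ft_force': array([ 0.8147, -0.6488, -0.2636]), 'wrist_torque': array([-0.008 , -0.0494,  0.0144]), 'grip_width': 0.08544135253252268}
side {'K': array([[468.3576,   0.    , 282.1964],
       [  0.    , 468.3576, 205.7643],
       [  0.    ,   0.    ,   1.    ]]), 'R': array([[-0.9786, -0.2047, -0.0191],
       [-0.1016,  0.5621, -0.8208],
       [ 0.1788, -0.8013, -0.5709]]), 't': array([0.5057, 0.2675, 0.8279])}
top {'K': array([[401.2706,   0.    , 277.2579],
       [  0.    , 401.2706, 211.9934],
       [  0.    ,   0.    ,   1.    ]]), 'R': array([[-0.0151, -0.9998,  0.0101],
       [-0.982 ,  0.0129, -0.1887],
       [ 0.1885, -0.0128, -0.982 ]]), 't': array([-0.1842,  0.5441,  0.844 ])}
wrist {'K': array([[328.307 ,   0.    , 275.4228],
       [  0.    , 328.307 , 208.0673],
       [  0.    ,   0.    ,   1.    ]]), 'mount': array([[ 1.    ,  0.0008,  0.0002,  0.0006],
       [-0.0009,  0.9462,  0.3235, -0.0843],
       [ 0.0001, -0.3235,  0.9462, -0.1419],
       [ 0.    ,  0.    ,  0.    ,  1.    ]])}
```

View pics/a_side.png

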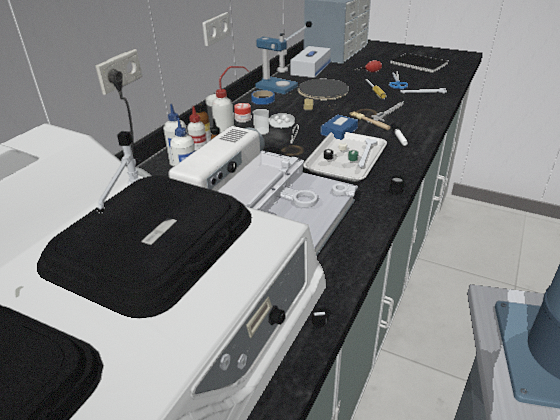

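View pics/a_top.png

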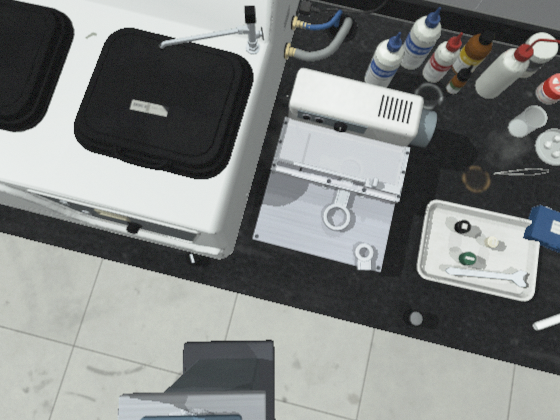

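View pics/a_wrist.png

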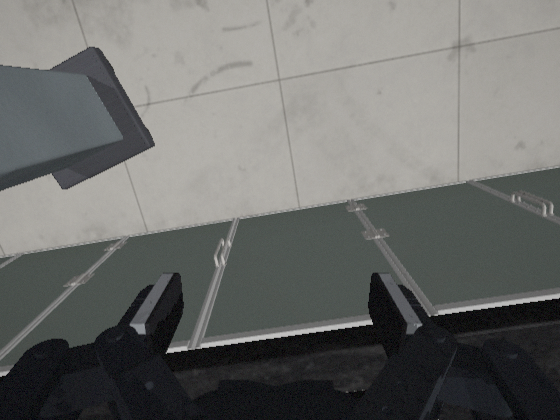

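```bash
python3 - <<'E'
import cv2
f=cv2.imread("pics/a_top.png")[105:285,240:425]; cv2.imwrite("pics/a_topc.png",cv2.resize(f,None,fx=4.2,fy=3.3333*1,interpolation=cv2.INTER_CUBIC) if 0 else cv2.resize(f,None,fx=3.3,fy=3.3,interpolation=cv2.INTER_CUBIC))
f=cv2.imread("pics/a_side.png")[120:260,160:370]; cv2.imwrite("pics/a_sidec.png",cv2.resize(f,None,fx=3.8,fy=3.8,interpolation=cv2.INTER_CUBIC))
E
```

```text
(no output)
```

View pics/a_topc.png

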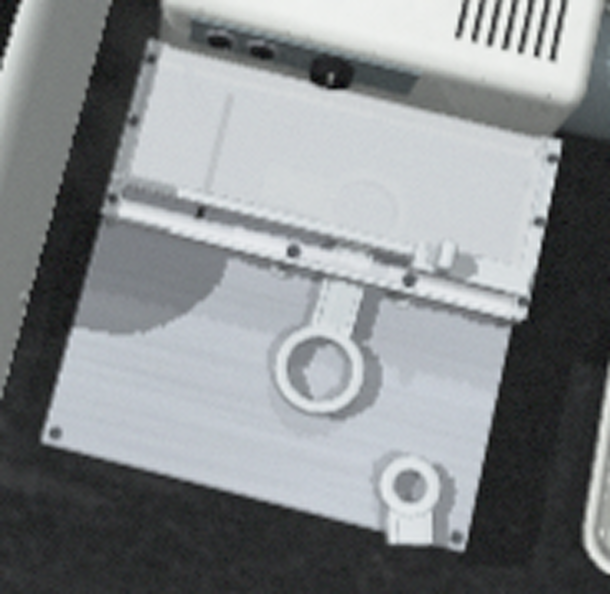

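View pics/a_sidec.png

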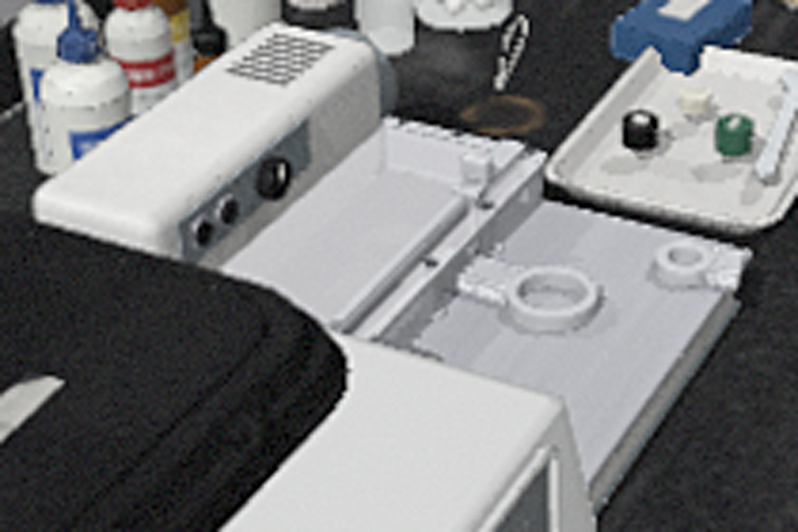

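```bash
cat > h.py <<'E'
import numpy as np, cv2
from station import manip
from scipy.spatial.transform import Rotation as Ro
np.set_printoptions(precision=4,suppress=True)
def ray(cal,uv,z,R=None,t=None):
    K=np.array(cal["K"]);R=np.array(cal["R"]);t=np.array(cal["t"])
    d=R.T@np.linalg.solve(K,[uv[0],uv[1],1.]);c=-R.T@t
    return c+d*(z-c[2])/d[2]
def proj(cal,X):
    p=np.array(cal["R"])@np.asarray(X,float)+np.array(cal["t"]);q=np.array(cal["K"])@p
    return q[:2]/q[2]
def wristcal():
    s=manip.state();c=manip.calibration("wrist");M=np.array(c["mount"])
    w=s["eef_rot"];T=np.eye(4);T[:3,:3]=Ro.from_quat([w[1],w[2],w[3],w[0]]).as_matrix();T[:3,3]=s["tool_pos"]
    C=np.linalg.inv(T@M);return dict(K=c["K"],R=C[:3,:3],t=C[:3,3])
E
python3 - <<'E'
from h import *
c=manip.calibration("top")
f=lambda u,v:(240+u/3.3,105+v/3.3)
P={k:ray(c,f(*uv),z) for k,(uv,z) in dict(fl=((42,441),.055),fr=((465,551),.055),eye=((320,369),.069),tab=((449,250),.115),off=((410,486),.069),wl=((108,208),.1),wr=((524,316),.1)).items()}
for k in P: print(k,P[k])
d=P['fl']-P['fr'];print(np.linalg.norm(d))
y=d/np.linalg.norm(d);x=np.array([y[1],-y[0],0])
O=P['fr']+y*.12+x*.16;O[2]=0
print("O",O,np.degrees(np.arctan2(x[1],x[0])))
for k in P: 
    q=P[k]-O;print(k,q@x,q@y)
E
```

```text
fl [ 0.482 -0.137  0.055]
fr [ 0.4054 -0.415   0.055 ]
eye [ 0.5258 -0.3224  0.069 ]
tab [ 0.5939 -0.401   0.115 ]
off [ 0.4474 -0.378   0.069 ]
wl [ 0.6292 -0.183   0.1   ]
wr [ 0.5533 -0.4509  0.1   ]
0.2883956884047951
O [ 0.5915 -0.3419  0.    ] -15.417989311056846
fl -0.16 0.16839568840479507
fr -0.15999999999999998 -0.12000000000000001
eye -0.0685125130140989 0.0013225971770573681
tab 0.018050236785511535 -0.05628075970232209
off -0.12935202176685937 -0.07307795276225265
wl -0.005944563293804104 0.16321828006805852
wr -0.007823753711202771 -0.11520142232035172
```

```bash
python3 - <<'E'
import cv2
f=cv2.imread("pics/a_top.png")[150:290,140:300]; cv2.imwrite("pics/a_topd.png",cv2.resize(f,None,fx=4,fy=4,interpolation=cv2.INTER_CUBIC))
f=cv2.imread("pics/a_side.png")[180:350,180:380]; cv2.imwrite("pics/a_sided.png",cv2.resize(f,None,fx=3.5,fy=3.5,interpolation=cv2.INTER_CUBIC))
E
```

```text
(no output)
```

View pics/a_topd.png

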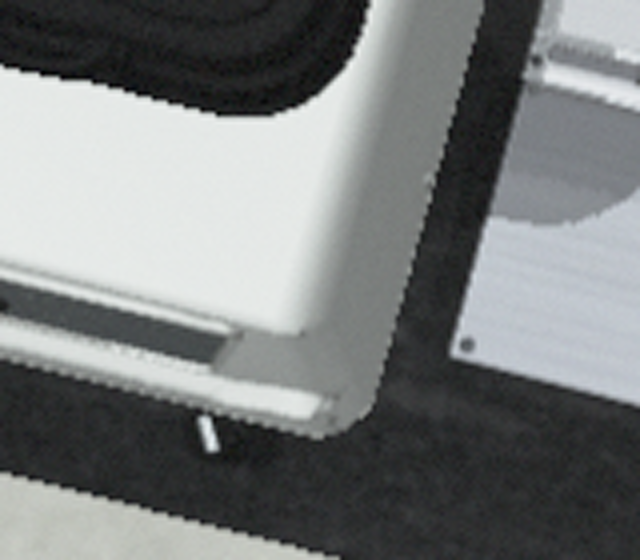

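View pics/a_sided.png

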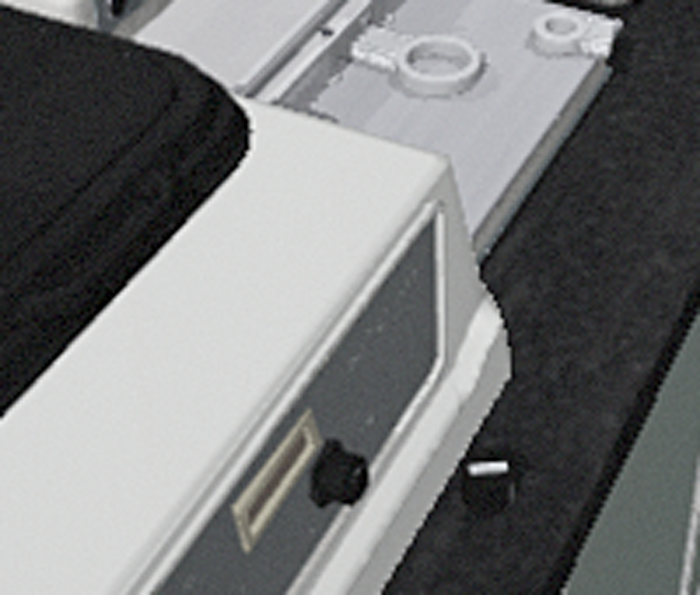

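Call:
drive_tool(motion=[0,0,5,0,0,0,1,0,0,5,0,0,0,1,1,-1,5,0,0,0,1,2,-3,2,0,0,0,1,3,-4,0,0,0,0,1,3,-4,0,0,0,0,1,3,-4,0,0,0,0,1,3,-4,0,0,0,0,1])

```text
time_s: 0.95
tool_pos: [0.423, 0.3885, 0.3993]
eef_rot: [0.0, 0.842, 0.539, -0.0]
ft_force: [2.4, -0.1, 0.5]
grip_width: 0.0855
```

```bash
python3 - <<'E'
from h import *
a=manip.calibration("top");b=manip.calibration("side")
for z in (.1,.15,.2,.25,.3): print(z,ray(a,(216,233),z),ray(b,(305.7,225),z))
for z in (0.05,.1,.15): print(ray(a,(234,250),z))
print(ray(a,(192,258),.022))
E
```

```text
0.1 [ 0.4893 -0.0626  0.1   ] [ 0.4988 -0.1671  0.1   ]
0.15 [ 0.4823 -0.0696  0.15  ] [ 0.4885 -0.102   0.15  ]
0.2 [ 0.4753 -0.0767  0.2   ] [ 0.4781 -0.0369  0.2   ]
0.25 [ 0.4683 -0.0838  0.25  ] [0.4677 0.0282 0.25  ]
0.3 [ 0.4613 -0.0909  0.3   ] [0.4574 0.0933 0.3   ]
[ 0.4581 -0.0955  0.05  ]
[ 0.4532 -0.1003  0.1   ]
[ 0.4484 -0.1051  0.15  ]
[0.4441 0.0018 0.022 ]
```

Call:
drive_tool(motion=[2.0,-4.5,0,0,0,0.02,1,2.0,-4.5,0,0,0,0.02,1,2.0,-4.5,0,0,0,0.02,1,1.5,-4.5,0,0,0,0.02,1,1,-4.5,0,0,0,0.02,1,0.5,-4.5,0,0,0,0.02,1,0,-4.5,0,0,0,0.02,1,0,-4.5,0,0,0,0.02,1,0,-4.5,0,0,0,0,1,0,-4.5,0,0,0,0,1,0,-4.5,0,0,0,0,1,0,-4.5,0,0,0,0,1])

```text
time_s: 2.15
tool_pos: [0.5118, -0.1513, 0.3994]
eef_rot: [-0.0, 0.797, 0.604, 0.0]
ft_force: [1.0, 0.0, -0.1]
grip_width: 0.0858
```

Call:
drive_tool(motion=[0,-4.5,-2,0,0,0,1,0,-4.5,-4,0,0,0,0.6,0,-4.5,-4,0,0,0,0.4,0.4,-4,-4,0,0,0,0.3,0.3,-2.1,-3,0,0,0,0.3,0,0,-2,0,0,0,0.3,0,0,0,0,0,0,0.3])

```text
time_s: 2.85
tool_pos: [0.5166, -0.3249, 0.2243]
eef_rot: [-0.003, 0.797, 0.604, -0.002]
ft_force: [0.7, -0.5, 0.8]
grip_width: 0.0259
```

```bash
python3 - <<'E'
from h import *
s=manip.state();print(s['tool_pos'],s['eef_rot'],s['grip_width'],s['joint_pos'])
c=wristcal()
f=manip.grab_frame("wrist"); cv2.imwrite("pics/b_w.png",f[:,:,::-1])
E
```

```text
[ 0.5166 -0.3249  0.2243] [-0.0029  0.797   0.6039 -0.0016] 0.025928212631563616 [ 0.1529  0.5117  0.4682  1.6714 -0.26    1.0276  2.0032]
```

View pics/b_w.png

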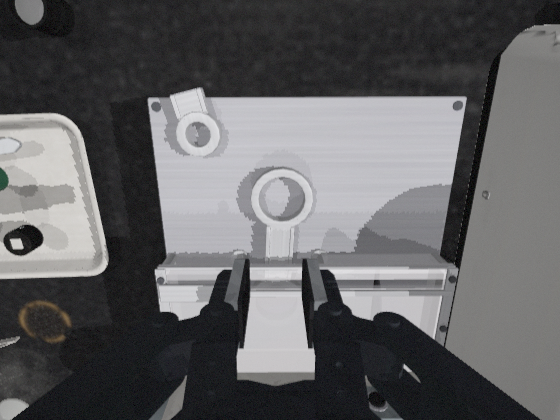

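```bash
cat > o.py <<'E'
import numpy as np
a=np.radians(-15.5);X=np.array([np.cos(a),np.sin(a),0]);Y=np.array([-np.sin(a),np.cos(a),0])
def saw(p,O): q=np.asarray(p)-O; return np.array([q@X,q@Y])
E
python3 - <<'E'
from h import *
c=wristcal()
P={k:ray(c,uv,z) for k,(uv,z) in dict(fr=((149,97),.055),fl=((466,97),.055),eye=((282.5,198),.069),off=((198,134),.069)).items()}
for k in P: print(k,P[k])
d=P['fl']-P['fr'];print(np.linalg.norm(d))
y=d/np.linalg.norm(d);x=np.array([y[1],-y[0],0])
O=P['fr']+y*.12+x*.16;O[2]=0
print("O",O,np.degrees(np.arctan2(x[1],x[0])))
for k in P: 
    q=P[k]-O;print(k,q@x,q@y)
f=manip.grab_frame("wrist")[:,:,::-1][80:280,130:480]
cv2.imwrite("pics/b_wc.png",cv2.resize(f,None,fx=2.28,fy=2.28,interpolation=cv2.INTER_CUBIC))
E
```

```text
fr [ 0.4068 -0.4117  0.055 ]
fl [ 0.4839 -0.1354  0.055 ]
eye [ 0.5273 -0.3196  0.069 ]
off [ 0.4492 -0.3767  0.069 ]
0.2868765891446749
O [ 0.5932 -0.3391  0.    ] -15.587413138038315
fr -0.15999999999999995 -0.11999999999999994
fl -0.15999999999999998 0.16687658914467496
eye -0.06877575246831402 0.0010889740353395246
off -0.12863652256129424 -0.07494251019925775
```

View pics/b_wc.png

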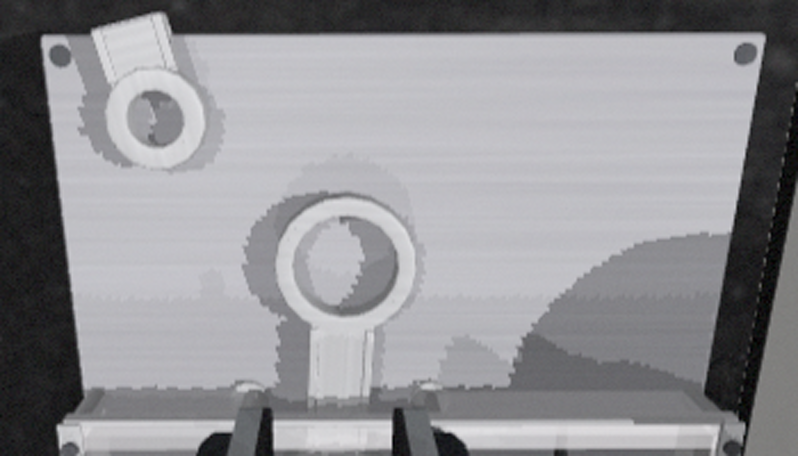

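Call:
drive_tool(motion=[0.2,-0.9,-3,0,0,0,0.25,0.2,-1,-4,0,0,0,0.25,0,0,-4,0,0,0,0.25,0,0,-2,0,0,0,0.25,0,0,0,0,0,0,0.25])

```text
time_s: 3.45
tool_pos: [0.5223, -0.343, 0.0964]
eef_rot: [-0.002, 0.796, 0.605, -0.0]
ft_force: [0.7, 0.1, 0.0]
grip_width: 0.0215
```

```bash
python3 - <<'E'
from h import *
s=manip.state();print(s['tool_pos'],s['eef_rot'],s['grip_width'])
f=manip.grab_frame("wrist")[:,:,::-1];cv2.imwrite("pics/c_w.png",f)
f=manip.grab_frame("side")[:,:,::-1][130:270,230:400]
cv2.imwrite("pics/c_s.png",cv2.resize(f,None,fx=4,fy=4,interpolation=cv2.INTER_CUBIC))
E
```

```text
[ 0.5223 -0.343   0.0964] [-0.0016  0.7963  0.605  -0.0004] 0.021533414557093622
```

View pics/c_w.png

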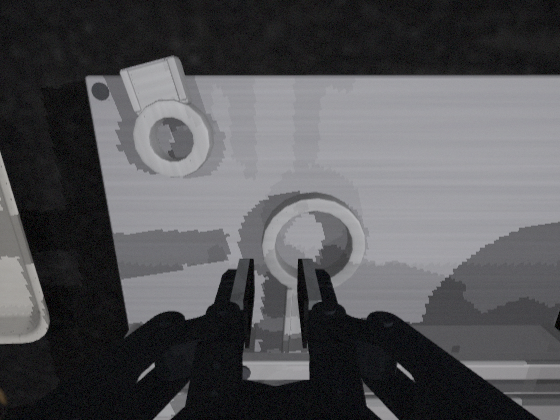

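View pics/c_s.png

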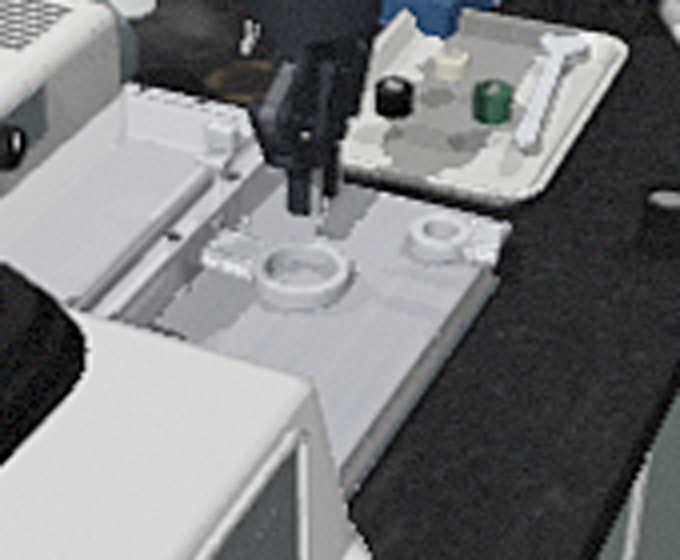

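```bash
python3 - <<'E'
from h import *
c=wristcal()
p=ray(c,(314,240),.069);print(p)
from o import *
t=manip.state()['tool_pos'];print((p-t)@X,(p-t)@Y)
print(proj(c,[*t[:2],.069]))
E
```

```text
[ 0.5248 -0.3212  0.069 ]
-0.005746327882009594 0.022893849156694575
[274.154  249.0607]
```

Call:
drive_tool(motion=[-0.45,-0.07,-1.5,0,0,0,0.25,0,0,-1.2,0,0,0,0.25,0,0,-1,0,0,0,0.25,0,0,0,0,0,0,0.25])

```text
time_s: 3.95
tool_pos: [0.5182, -0.3447, 0.0601]
eef_rot: [-0.001, 0.797, 0.605, -0.0]
ft_force: [0.8, 0.5, 0.1]
grip_width: 0.0213
```

```bash
python3 - <<'E'
from h import *
s=manip.state();print(s['tool_pos'],s['eef_rot'],s['grip_width'])
f=manip.grab_frame("wrist")[:,:,::-1];cv2.imwrite("pics/d_w.png",f)
E
```

```text
[ 0.5182 -0.3447  0.0601] [-0.0006  0.7966  0.6046 -0.0001] 0.021301996317049925
```

View pics/d_w.png

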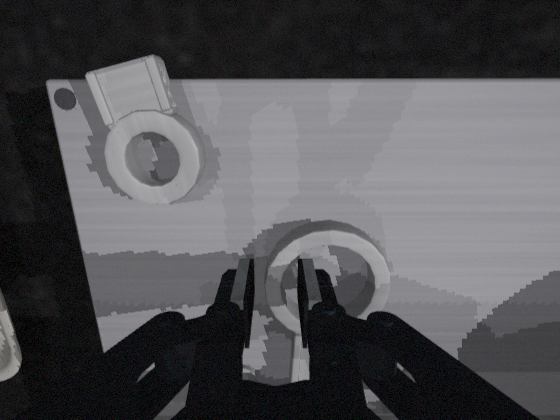

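Call:
drive_tool(motion=[0,0,0,0,0,0,0,0,0,0,0,0,0,0,0,0,0,0,0,0,0,0,0,0,0,0,0,0], grip_force=50)

```text
time_s: 4.4
tool_pos: [0.5188, -0.3459, 0.0613]
eef_rot: [0.001, 0.797, 0.604, 0.0]
ft_force: [-0.5, -0.8, 2.5]
grip_width: 0.0074
```

```bash
python3 - <<'E'
from h import *
s=manip.state();print(s['tool_pos'],s['eef_rot'],s['grip_width'],s['ft_force'],s['wrist_torque'])
f=manip.grab_frame("wrist")[:,:,::-1];cv2.imwrite("pics/e_w.png",f)
f=manip.grab_frame("top")[:,:,::-1][105:285,240:425]
cv2.imwrite("pics/e_t.png",cv2.resize(f,None,fx=3.3,fy=3.3,interpolation=cv2.INTER_CUBIC))
E
```

```text
[ 0.5188 -0.3459  0.0613] [0.0008 0.7967 0.6043 0.0002] 0.007442461040018514 [-0.454  -0.8027  2.544 ] [-0.3213 -0.0442 -0.0549]
```

View pics/e_w.png

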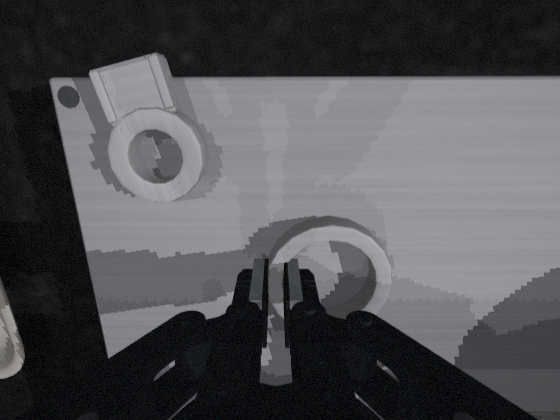

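View pics/e_t.png

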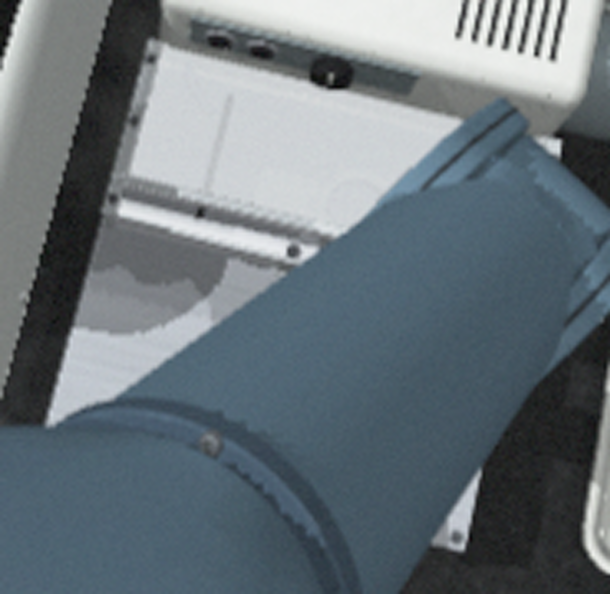

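```bash
cat > plan.py <<'E'
from h import *
from o import *
from scipy.interpolate import PchipInterpolator
f=PchipInterpolator([0,15,30,45,60,75,90],[28,21,14,0,-14,-25,-36])
def G(th,cy=0):
    c,s=np.cos(np.radians(th)),np.sin(np.radians(th))
    return np.array([f(th)-115*c-26*s, cy+115*s-26*c])
def W(g): return (g[0]*X+g[1]*Y)[:2]/10  # cm
if __name__=="__main__":
    th=np.arange(0,91,3.)
    for a,b in zip(th[:-1],th[1:]): print(int(b),np.round(W(G(b))-W(G(a)),2))
    print(X[:2]*-1.8)
E
python3 plan.py
```

```text
3 [-0.09  0.65]
6 [-0.06  0.65]
9 [-0.02  0.64]
12 [0.01 0.64]
15 [0.04 0.63]
18 [0.08 0.62]
21 [0.11 0.6 ]
24 [0.14 0.59]
27 [0.15 0.58]
30 [0.16 0.57]
33 [0.14 0.57]
36 [0.11 0.56]
39 [0.11 0.55]
42 [0.12 0.53]
45 [0.16 0.51]
48 [0.19 0.48]
51 [0.21 0.46]
54 [0.23 0.43]
57 [0.26 0.4 ]
60 [0.29 0.37]
63 [0.33 0.33]
66 [0.36 0.3 ]
69 [0.38 0.27]
72 [0.39 0.23]
75 [0.39 0.2 ]
78 [0.39 0.17]
81 [0.4  0.14]
84 [0.4  0.11]
87 [0.4  0.08]
90 [0.41 0.05]
[-1.7345  0.481 ]
```

Call:
drive_tool(motion=[-0.5,0.14,0,0,0,0,0,-0.5,0.14,0,0,0,0,0,-0.5,0.14,0,0,0,0,0,-0.25,0.06,0,0,0,0,0,0,0,0,0,0,0,0])

```text
time_s: 5.0
tool_pos: [0.501, -0.3404, 0.0613]
eef_rot: [0.0, 0.797, 0.604, 0.0]
ft_force: [3.3, -0.2, 7.2]
grip_width: 0.007
```

Call:
drive_tool(motion=[0,0,0.1,0,0,0,0,-0.09,0.65,0,0,0,-0.0524,0,-0.06,0.65,0,0,0,-0.0524,0,-0.02,0.64,0,0,0,-0.0524,0,0.01,0.64,0,0,0,-0.0524,0,0.04,0.63,0,0,0,-0.0524,0,0,0,0,0,0,0,0])

```text
time_s: 5.7
tool_pos: [0.4976, -0.3081, 0.0613]
eef_rot: [-0.001, 0.869, 0.494, -0.001]
ft_force: [-1.2, -0.2, 4.3]
grip_width: 0.0075
```

```bash
python3 - <<'E'
from h import *
s=manip.state();print(s['tool_pos'],s['eef_rot'],s['grip_width'],s['ft_force'],s['wrist_torque'])
f=manip.grab_frame("wrist")[:,:,::-1];cv2.imwrite("pics/f_w.png",f)
f=manip.grab_frame("side")[:,:,::-1][130:270,230:400]
cv2.imwrite("pics/f_s.png",cv2.resize(f,None,fx=4,fy=4,interpolation=cv2.INTER_CUBIC))
E
```

```text
[ 0.4976 -0.3081  0.0613] [-0.001   0.8692  0.4945 -0.0013] 0.007458656249764402 [-1.1627 -0.2309  4.3079] [-0.2179  0.2046 -0.1234]
```

View pics/f_w.png

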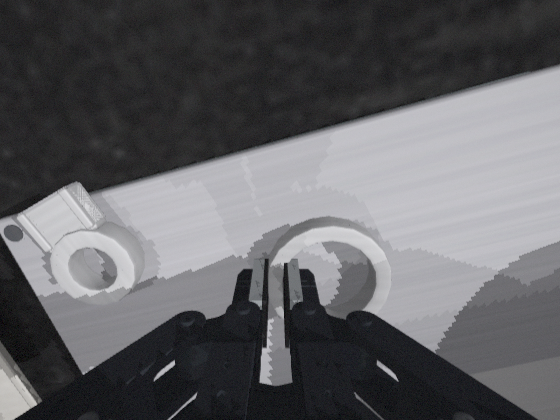

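View pics/f_s.png

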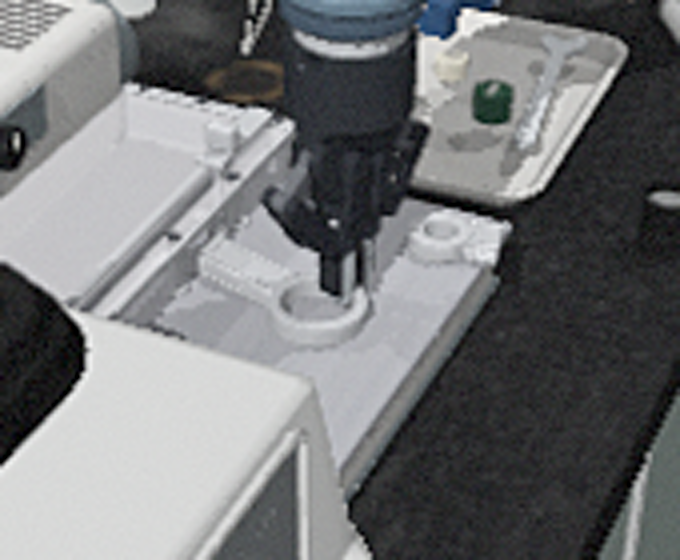

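Going well with small forces. Continue to 45°.

Call:
drive_tool(motion=[0.08,0.62,0.05,0,0,-0.0524,0,0.11,0.6,0,0,0,-0.0524,0,0.14,0.59,0,0,0,-0.0524,0,0.15,0.58,0,0,0,-0.0524,0,0.16,0.57,0,0,0,-0.0524,0,0,0,0,0,0,0,0])

```text
time_s: 6.4
tool_pos: [0.5047, -0.2775, 0.0613]
eef_rot: [-0.001, 0.926, 0.378, -0.001]
ft_force: [-1.3, 1.1, -0.4]
grip_width: 0.0073
```

```bash
python3 - <<'E'
from plan import *
s=manip.state();t=s['tool_pos']
print(2*np.degrees(np.arctan2(s['eef_rot'][2],s['eef_rot'][1])),saw(t,np.array([.5925,-.339,0])),G(30),s['wrist_torque'])
E
```

```text
44.404341113151695 [-0.101   0.0358] [-98.5929  34.9833] [-0.0231  0.1094 -0.0737]
```

Call:
drive_tool(motion=[0.14,0.57,0,0,0,-0.0524,0,0.11,0.56,0,0,0,-0.0524,0,0.11,0.55,0,0,0,-0.0524,0,0.12,0.53,0,0,0,-0.0524,0,0.16,0.51,0,0,0,-0.0524,0,0,0,0,0,0,0,0])

```text
time_s: 7.0
tool_pos: [0.5119, -0.2504, 0.0615]
eef_rot: [-0.001, 0.967, 0.254, -0.001]
ft_force: [0.7, 0.6, -1.9]
grip_width: 0.007
```

```bash
python3 - <<'E'
from plan import *
s=manip.state();t=s['tool_pos']
print(2*np.degrees(np.arctan2(s['eef_rot'][2],s['eef_rot'][1])),saw(t,np.array([.5925,-.339,0])),G(45),s['wrist_torque'])
f=manip.grab_frame("wrist")[:,:,::-1];cv2.imwrite("pics/g_w.png",f)
f=manip.grab_frame("side")[:,:,::-1][130:270,230:400]
cv2.imwrite("pics/g_s.png",cv2.resize(f,None,fx=4,fy=4,interpolation=cv2.INTER_CUBIC))
E
```

```text
29.476499616549066 [-0.1013  0.0638] [-99.7021  62.9325] [-0.0119  0.0074 -0.0081]
```

View pics/g_s.png

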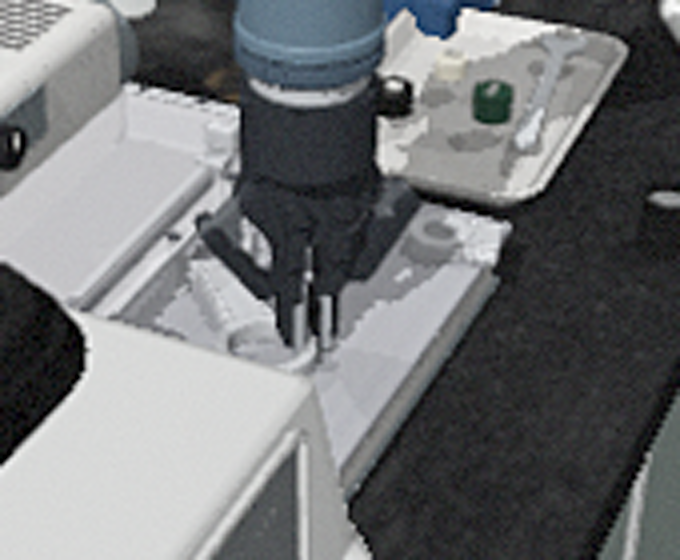

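View pics/g_w.png

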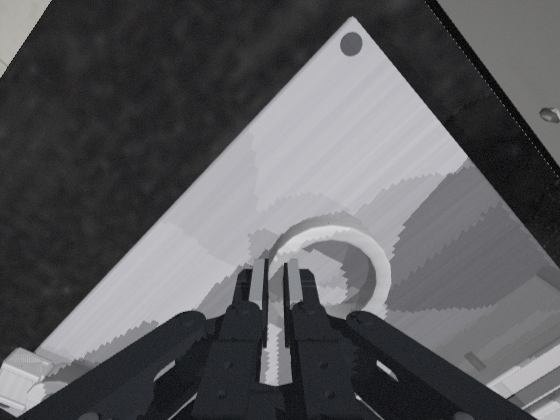

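Call:
drive_tool(motion=[0.19,0.48,0,0,0,-0.0524,0,0.21,0.46,0,0,0,-0.0524,0,0.23,0.43,0,0,0,-0.0524,0,0.26,0.4,0,0,0,-0.0524,0,0.29,0.37,0,0,0,-0.0524,0,0,0,0,0,0,0,0])

```text
time_s: 7.7
tool_pos: [0.5241, -0.2297, 0.0619]
eef_rot: [-0.0, 0.992, 0.126, -0.0]
ft_force: [0.6, 1.1, -1.8]
grip_width: 0.007
```

Call:
drive_tool(motion=[0.33,0.33,0,0,0,-0.0524,0,0.36,0.3,0,0,0,-0.0524,0,0.38,0.27,0,0,0,-0.0524,0,0.39,0.23,0,0,0,-0.0524,0,0.39,0.2,0,0,0,-0.0524,0,0,0,0,0,0,0,0])

```text
time_s: 8.3
tool_pos: [0.5427, -0.2169, 0.062]
eef_rot: [-0.0, 1.0, -0.005, -0.0]
ft_force: [0.7, 0.7, -1.3]
grip_width: 0.0074
```

```bash
python3 - <<'E'
from plan import *
s=manip.state();t=s['tool_pos']
print(2*np.degrees(np.arctan2(s['eef_rot'][2],s['eef_rot'][1])),saw(t,np.array([.5925,-.339,0])),G(75),s['wrist_torque'],s['joint_pos'])
f=manip.grab_frame("wrist")[:,:,::-1];cv2.imwrite("pics/h_w.png",f)
f=manip.grab_frame("side")[:,:,::-1][130:270,230:400]
cv2.imwrite("pics/h_s.png",cv2.resize(f,None,fx=4,fy=4,interpolation=cv2.INTER_CUBIC))
E
```

```text
-0.5591551344457237 [-0.0807  0.1043] [-79.8783 104.3522] [ 0.07   -0.0693  0.0977] [-0.1972  0.7848  0.7093  1.8511 -0.7132  0.7801  0.8903]
```

View pics/h_s.png

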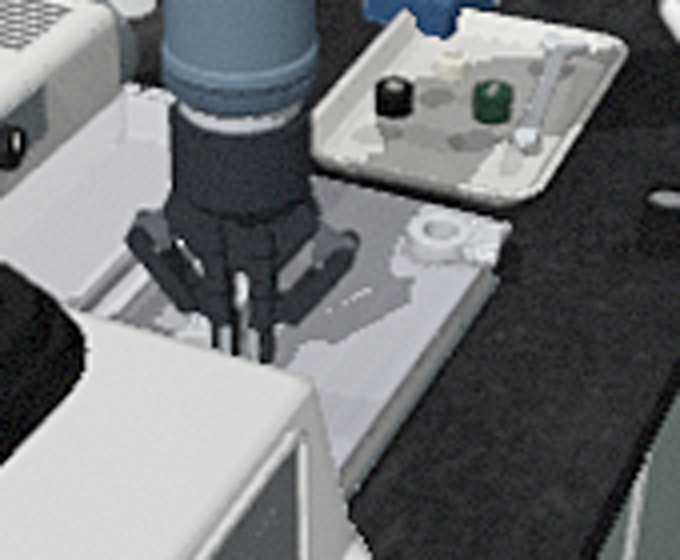

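View pics/h_w.png

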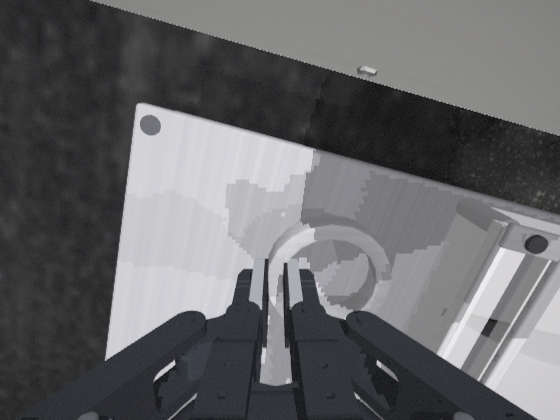

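Call:
drive_tool(motion=[-0.05,0.23,0,0,0,-0.0524,0,-0.05,0.23,0,0,0,-0.0524,0,-0.05,0.23,0,0,0,-0.0524,0,-0.05,0.23,0,0,0,-0.0524,0,-0.05,0.23,0,0,0,-0.0524,0,0,0,0,0,0,0,0])

```text
time_s: 9.0
tool_pos: [0.5396, -0.2053, 0.062]
eef_rot: [-0.0, 0.991, -0.136, -0.0]
ft_force: [-1.1, 0.9, -1.6]
grip_width: 0.0071
```

Call:
drive_tool(motion=[-0.48,0.13,0,0,0,0,0,-0.48,0.13,0,0,0,0,0,-0.48,0.13,0,0,0,0,0,-0.48,0.13,0,0,0,0,0,-0.48,0.13,0,0,0,0,0,-0.48,0.13,0,0,0,0,0,-0.48,0.13,0,0,0,0,0,-0.48,0.13,0,0,0,0,0,0,0,0,0,0,0,0])

```text
time_s: 9.9
tool_pos: [0.5009, -0.1947, 0.0621]
eef_rot: [-0.0, 0.991, -0.137, -0.0]
ft_force: [-0.0, 0.4, -0.7]
grip_width: 0.007
```

```bash
python3 - <<'E'
from plan import *
s=manip.state();t=s['tool_pos']
print(2*np.degrees(np.arctan2(s['eef_rot'][2],s['eef_rot'][1])),saw(t,np.array([.5925,-.339,0])),s['wrist_torque'],s['joint_pos'])
f=manip.grab_frame("wrist")[:,:,::-1];cv2.imwrite("pics/i_w.png",f)
f=manip.grab_frame("side")[:,:,::-1][130:270,230:400]
cv2.imwrite("pics/i_s.png",cv2.resize(f,None,fx=4,fy=4,interpolation=cv2.INTER_CUBIC))
E
```

```text
-15.718136345522606 [-0.1269  0.1146] [0.0685 0.0305 0.0711] [-0.2783  0.7516  0.7722  1.9759 -0.7826  0.7423  0.6987]
```

View pics/i_s.png

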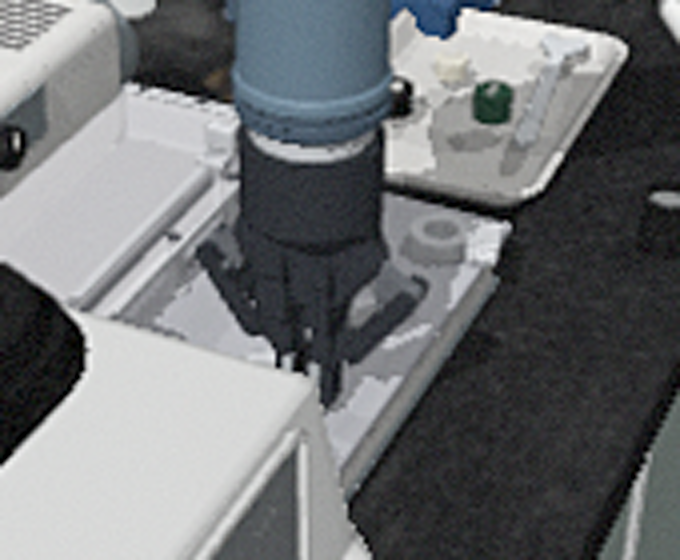

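View pics/i_w.png

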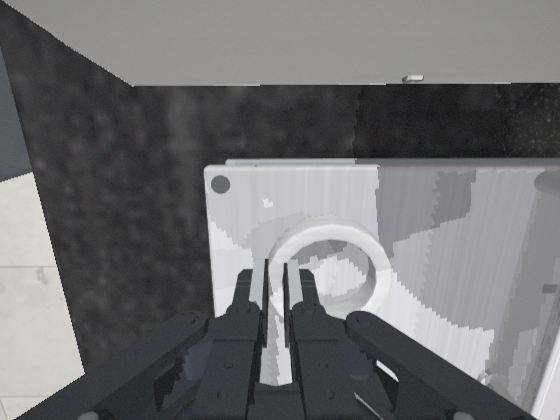

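Call:
drive_tool(motion=[0,0,-0.05,0,0,0,0,0,0,0,0,0,0,0.22,0,0,0,0,0,0,0.22,0,0,0,0,0,0,0.22,0,0,0,0,0,0,0.22])

```text
time_s: 10.5
tool_pos: [0.5019, -0.1951, 0.0618]
eef_rot: [0.0, 0.991, -0.137, 0.0]
ft_force: [0.8, 0.9, -0.4]
grip_width: 0.019
```

Call:
drive_tool(motion=[0,0,1,0,0,0,0.22,0,0,2,0,0,0,0.22,0,0,4,0,0,0,0.22,0,0,4.5,0,0,0,0.22,0,0,4.5,0,0,0,0.22,0,0,0,0,0,0,0])

```text
time_s: 11.1
tool_pos: [0.5045, -0.1972, 0.2277]
eef_rot: [0.001, 0.991, -0.137, 0.005]
ft_force: [-0.6, -1.1, -0.2]
grip_width: 0.0053
```

```bash
python3 - <<'E'
from h import *
s=manip.state();print(s['tool_pos'],s['eef_rot'])
f=manip.grab_frame("wrist")[:,:,::-1];cv2.imwrite("pics/j_w.png",f)
f=manip.grab_frame("top")[:,:,::-1][105:285,240:425]
cv2.imwrite("pics/j_t.png",cv2.resize(f,None,fx=3.3,fy=3.3,interpolation=cv2.INTER_CUBIC))
f=manip.grab_frame("side")[:,:,::-1][120:260,160:370]; cv2.imwrite("pics/j_s.png",cv2.resize(f,None,fx=3.8,fy=3.8,interpolation=cv2.INTER_CUBIC))
E
```

```text
[ 0.5045 -0.1972  0.2277] [ 0.0006  0.9906 -0.137   0.0047]
```

View pics/j_t.png

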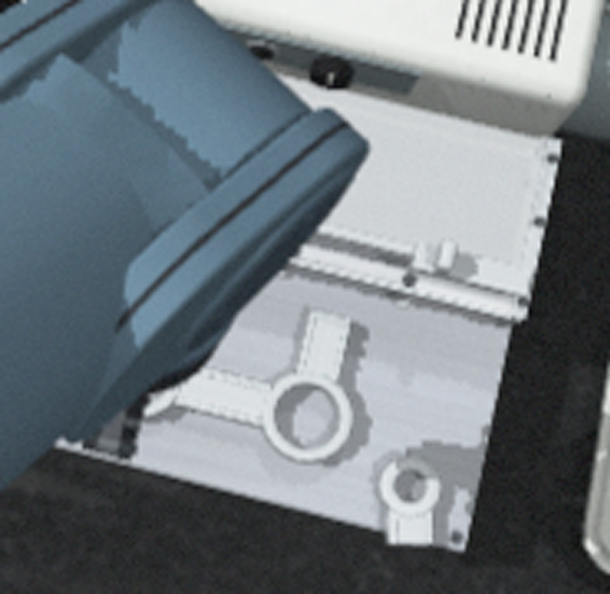

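View pics/j_w.png

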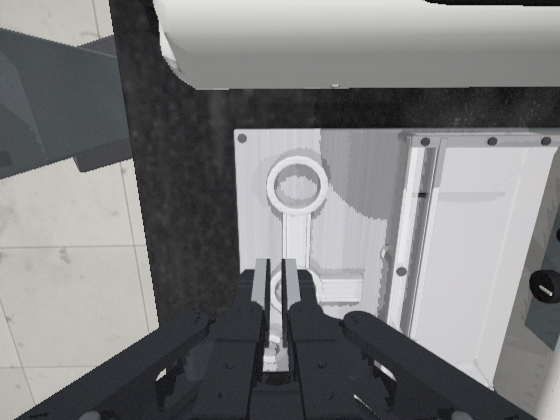

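View pics/j_s.png

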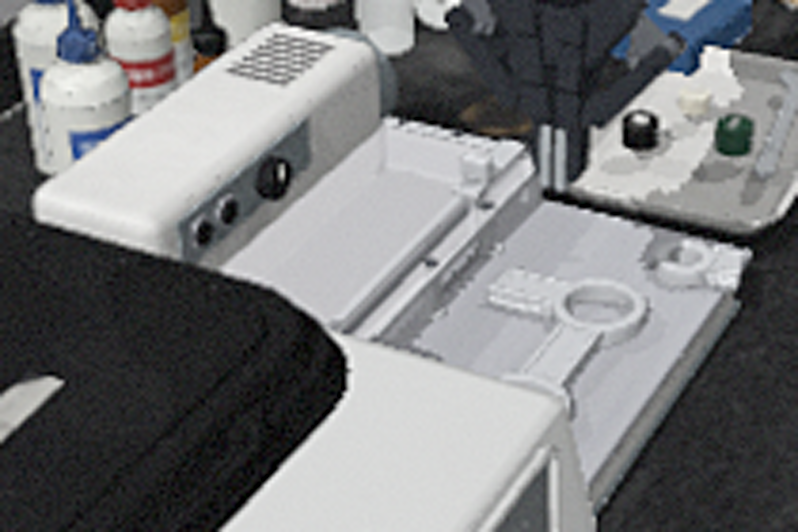

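```bash
python3 - <<'E'
from h import *
from o import *
a=manip.calibration("top");b=manip.calibration("side");O=np.array([.5925,-.339,0])
for z in (.1,.11,.12,.13): print(z,saw(ray(a,(240+449/3.3,105+250/3.3),z),O),saw(ray(b,(285.5,162),z),O))
f=manip.grab_frame("top")[:,:,::-1][165:205,345:405]
g=manip.grab_frame("side")[:,:,::-1][145:190,260:320]
cv2.imwrite("pics/k.png",np.hstack([cv2.resize(f,(390,300),interpolation=cv2.INTER_CUBIC),cv2.resize(g,(400,300),interpolation=cv2.INTER_CUBIC)]))
E
```

```text
0.1 [ 0.0229 -0.0621] [ 0.0252 -0.082 ]
0.11 [ 0.0196 -0.0603] [ 0.0171 -0.0663]
0.12 [ 0.0163 -0.0584] [ 0.0089 -0.0506]
0.13 [ 0.013  -0.0565] [ 0.0007 -0.0349]
```

View pics/k.png

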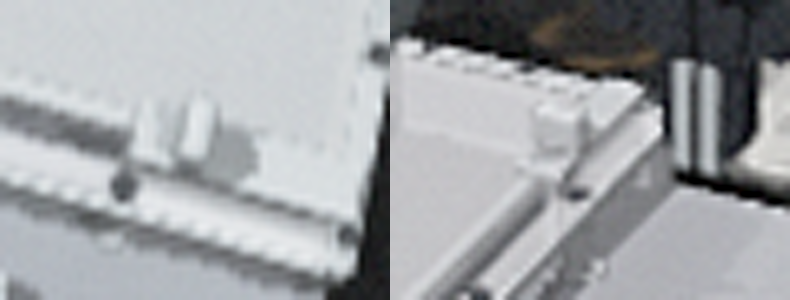

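Call:
drive_tool(motion=[1.3,-4,0,0,0,0,0,1.3,-4,0,0,0,0,0,1.3,-4,0,0,0,0,0,1.3,-4,0,0,0,0,0,1.3,-4,0,0,0,0,0,1.3,-4,-2,0,0,0,0,0,0,0,0,0,0,0,0,0,0,0,0,0,0])

```text
time_s: 12.15
tool_pos: [0.5782, -0.4355, 0.1992]
eef_rot: [-0.001, 0.99, -0.138, -0.002]
ft_force: [-0.1, -0.4, 0.4]
grip_width: 0.0004
```

```bash
python3 - <<'E'
from h import *
s=manip.state();print(s['tool_pos'],s['eef_rot'],s['joint_pos'])
f=manip.grab_frame("wrist")[:,:,::-1];cv2.imwrite("pics/l_w.png",f)
f=manip.grab_frame("side")[:,:,::-1][120:260,160:370]; cv2.imwrite("pics/l_s.png",cv2.resize(f,None,fx=3.8,fy=3.8,interpolation=cv2.INTER_CUBIC))
E
```

```text
[ 0.5782 -0.4355  0.1992] [-0.0007  0.9905 -0.1377 -0.0019] [ 0.1095  0.8556  0.864   1.3707 -0.6575  1.2165  0.7526]
```

View pics/l_w.png

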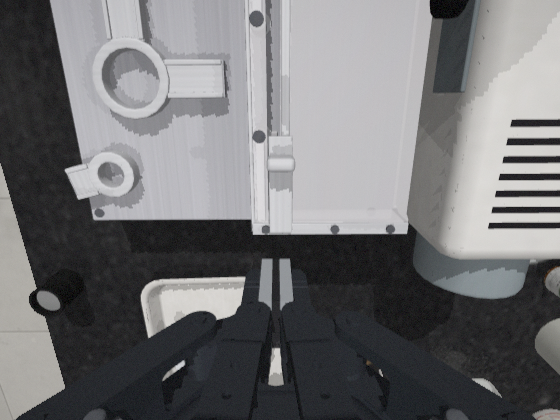

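View pics/l_s.png

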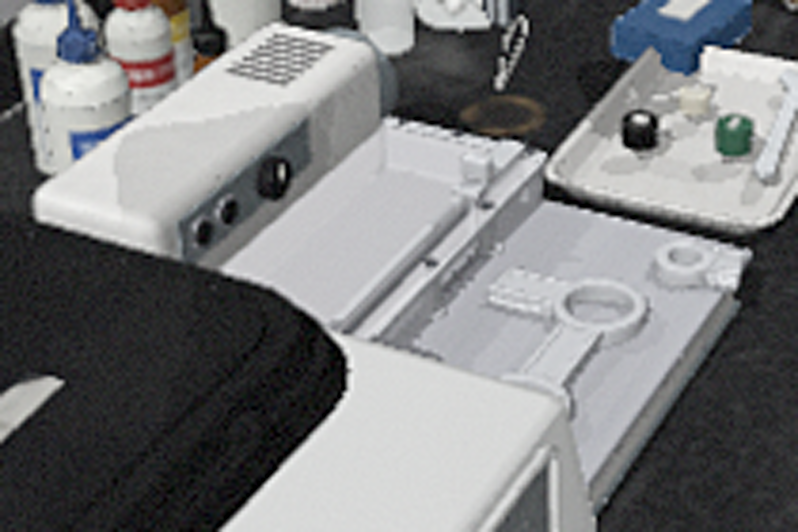

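```bash
python3 - <<'E'
from h import *
from o import *
c=wristcal();O=np.array([.5925,-.339,0])
f=cv2.imread("pics/l_w.png")[110:250,230:340];cv2.imwrite("pics/l_wc.png",cv2.resize(f,None,fx=5,fy=4.2,interpolation=cv2.INTER_CUBIC) )
for n,uv,z in (("tabc",(281,162),.115),("capend+",(283,135),.1),("capend-",(282,232),.1),("fr corner",(253,233),.092),("tabfront",(267,163),.115),("tabback",(296,163),.115),("short end",(224,78),.067)): print(n,saw(ray(c,uv,z),O))
print("tcp",saw(manip.state()['tool_pos'],O))
E
```

```text
tabc [ 0.0163 -0.0545]
capend+ [ 0.0179 -0.0375]
capend- [ 0.0176 -0.114 ]
fr corner [-0.0064 -0.1183]
tabfront [ 0.0065 -0.0551]
tabback [ 0.0269 -0.0552]
short end [-0.0278  0.0027]
tcp [ 0.0131 -0.0948]
```

View pics/l_wc.png

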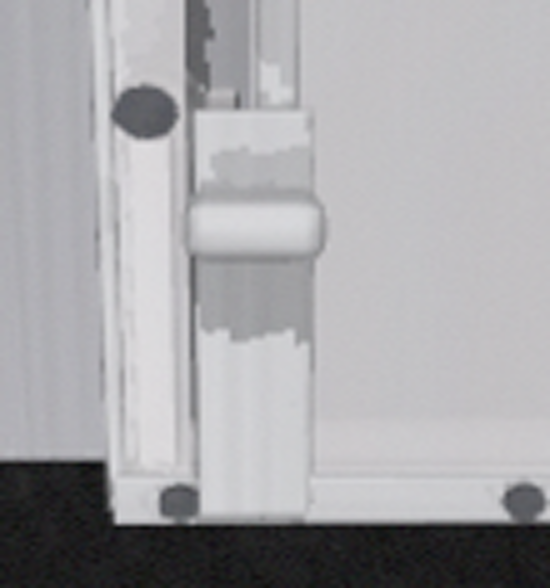

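Call:
drive_tool(motion=[0.35,0.55,-3,0,0,0,0,0.35,0.58,-3,0,0,0,0,0,0,-2,0,0,0,0,0,0,-1,0,0,0,0,0,0,0,0,0,0,0])

```text
time_s: 12.75
tool_pos: [0.5862, -0.4231, 0.1109]
eef_rot: [-0.0, 0.991, -0.136, -0.001]
ft_force: [0.6, 0.2, -0.6]
grip_width: 0.0002
```

```bash
python3 - <<'E'
from h import *
from o import *
O=np.array([.5925,-.339,0])
s=manip.state();print(s['tool_pos'],saw(s['tool_pos'],O),s['ft_force'])
f=manip.grab_frame("wrist")[:,:,::-1];cv2.imwrite("pics/m_w.png",f)
f=manip.grab_frame("side")[:,:,::-1][120:220,240:350]; cv2.imwrite("pics/m_s.png",cv2.resize(f,None,fx=5.5,fy=5.5,interpolation=cv2.INTER_CUBIC))
E
```

```text
[ 0.5862 -0.4231  0.1109] [ 0.0164 -0.0827] [ 0.6317  0.16   -0.5732]
```

View pics/m_w.png

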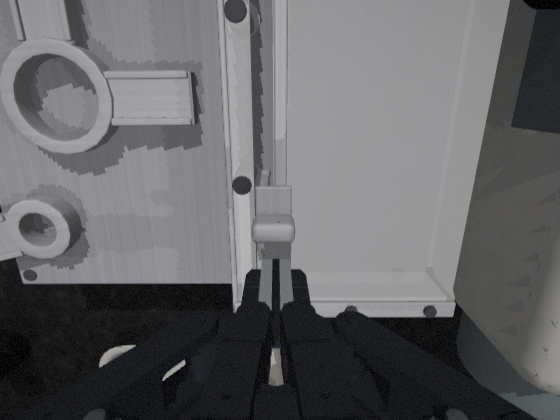

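View pics/m_s.png

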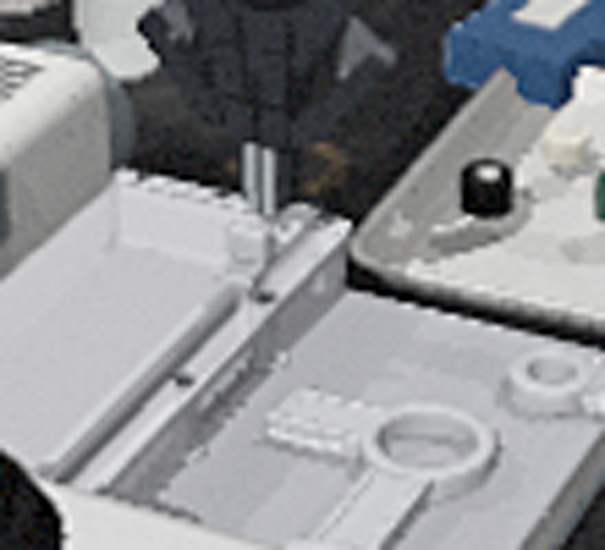

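Call:
drive_tool(motion=[0,0,-0.4,0,0,0,0,0.13,0.48,0,0,0,0,0,0.13,0.48,0,0,0,0,0,0.13,0.48,0,0,0,0,0,0.13,0.48,0,0,0,0,0,0.13,0.48,0,0,0,0,0,0.13,0.48,0,0,0,0,0])

```text
time_s: 13.55
tool_pos: [0.5948, -0.3949, 0.1082]
eef_rot: [0.0, 0.991, -0.137, 0.0]
ft_force: [-0.6, -2.5, 1.6]
grip_width: -0.0001
```

```bash
python3 - <<'E'
from h import *
from o import *
O=np.array([.5925,-.339,0])
s=manip.state();print(s['tool_pos'],saw(s['tool_pos'],O),s['ft_force'])
f=manip.grab_frame("wrist")[:,:,::-1];cv2.imwrite("pics/n_w.png",f)
E
```

```text
[ 0.5948 -0.3949  0.1082] [ 0.0171 -0.0533] [-0.5752 -2.5169  1.6278]
```

View pics/n_w.png

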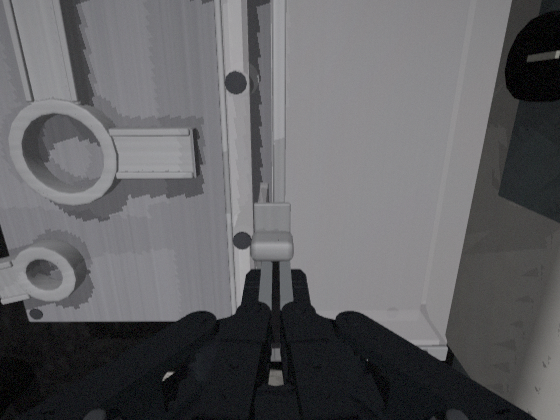

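Call:
drive_tool(motion=[0.13,0.48,0,0,0,0,0,0.13,0.48,0,0,0,0,0,0.13,0.48,0,0,0,0,0,0.13,0.48,0,0,0,0,0,0.13,0.48,0,0,0,0,0,0.13,0.48,0,0,0,0,0,0.13,0.48,0,0,0,0,0,0.13,0.48,0,0,0,0,0,0.13,0.48,0,0,0,0,0,0.13,0.48,0,0,0,0,0])

```text
time_s: 14.6
tool_pos: [0.6078, -0.3464, 0.1077]
eef_rot: [0.0, 0.991, -0.137, 0.0]
ft_force: [1.8, -1.5, 1.1]
grip_width: -0.0001
```

Call:
drive_tool(motion=[0.08,0.29,0,0,0,0,0,0.05,0.19,0,0,0,0,0])

```text
time_s: 14.8
tool_pos: [0.6088, -0.3423, 0.1077]
eef_rot: [0.001, 0.991, -0.137, -0.0]
ft_force: [1.6, -7.1, -1.3]
grip_width: -0.0002
```

Call:
drive_tool(motion=[0.05,0.19,0,0,0,0,0,0,0,0,0,0,0,0])

```text
time_s: 15.0
tool_pos: [0.6087, -0.3423, 0.1077]
eef_rot: [0.002, 0.991, -0.137, 0.0]
ft_force: [2.1, -7.8, -2.5]
grip_width: -0.0001
```

Call:
drive_tool(motion=[0.05,0.19,0,0,0,0,0,0,0,0,0,0,0,0])

```text
time_s: 15.2
tool_pos: [0.6087, -0.3422, 0.1078]
eef_rot: [0.003, 0.99, -0.138, 0.0]
ft_force: [2.0, -12.3, -4.6]
grip_width: 0.0002
```

Call:
drive_tool(motion=[0.05,0.19,0,0,0,0,0,-0.13,-0.48,0,0,0,0,0,-0.26,-0.96,0,0,0,0,0,0,0,3,0,0,0,0,-0.8,-2.9,4,0,0,0,0,-0.8,-2.9,2,0,0,0,0,0,0,0,0,0,0,0])

```text
time_s: 15.9
tool_pos: [0.5879, -0.4149, 0.2018]
eef_rot: [0.002, 0.99, -0.14, 0.001]
ft_force: [-1.3, -0.5, -0.5]
grip_width: 0.0001
```

```bash
python3 - <<'E'
from h import *
from o import *
O=np.array([.5925,-.339,0])
s=manip.state();print(s['tool_pos'],s['ft_force'])
f=manip.grab_frame("wrist")[:,:,::-1];cv2.imwrite("pics/p_w.png",f)
f=manip.grab_frame("side")[:,:,::-1][120:260,160:370]; cv2.imwrite("pics/p_s.png",cv2.resize(f,None,fx=3.8,fy=3.8,interpolation=cv2.INTER_CUBIC))
E
```

```text
[ 0.5879 -0.4149  0.2018] [-1.2577 -0.547  -0.4755]
```

View pics/p_w.png

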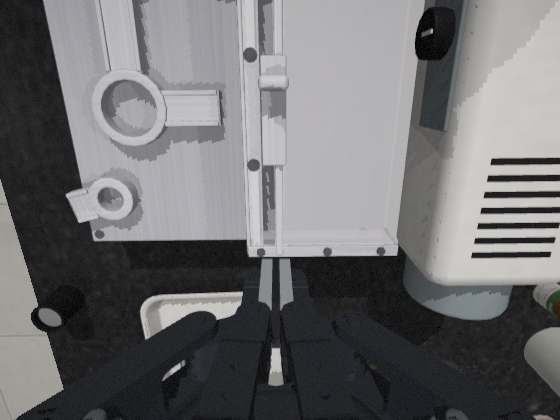

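View pics/p_s.png

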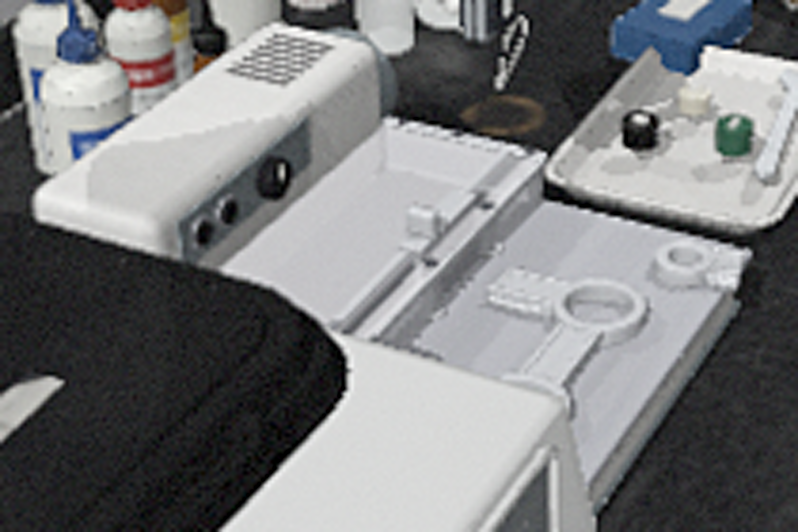

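```bash
python3 - <<'E'
from h import *
from o import *
O=np.array([.5925,-.339,0]);c=wristcal()
for n,uv,z in (("tab",(273.5,82),.115),("cap+",(272,56),.1),("cap-",(274,164),.1),("frcorner",(249,254),.092),("eye",(130,107),.069),("tip",(221,107),.067),("off",(110,198),.069),("screwa",(250,54),.1),("screwb",(253,165),.1)): print(n,saw(ray(c,uv,z),O))
E
```

```text
tab [0.0145 0.0246]
cap+ [0.0135 0.0413]
cap- [ 0.0144 -0.0314]
frcorner [-0.007 -0.109]
eye [-0.0991  0.0083]
tip [-0.0277  0.008 ]
off [-0.1274 -0.0666]
screwa [-0.0012  0.0426]
screwb [-0.0011 -0.032 ]
```

Call:
drive_tool(motion=[0,0,3,0,0,0,0,0,0,3,0,0,0,0,0,0,0,0,0,0,0,0,0,0,0,0,0,0,0,0,0,0,0,0,0])

```text
time_s: 16.5
tool_pos: [0.5905, -0.4069, 0.2555]
eef_rot: [-0.001, 0.991, -0.136, -0.001]
ft_force: [-0.4, 0.4, 0.0]
grip_width: 0.0
```

```bash
python3 - <<'E'
from h import *
c=wristcal();f=manip.grab_frame("wrist")[:,:,::-1];cv2.imwrite("pics/q_w.png",f)
cv2.imwrite("pics/q_wc.png",cv2.resize(f[20:260,50:420],None,fx=2.1,fy=2.1,interpolation=cv2.INTER_CUBIC))
E
```

```text
(no output)
```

View pics/q_wc.png

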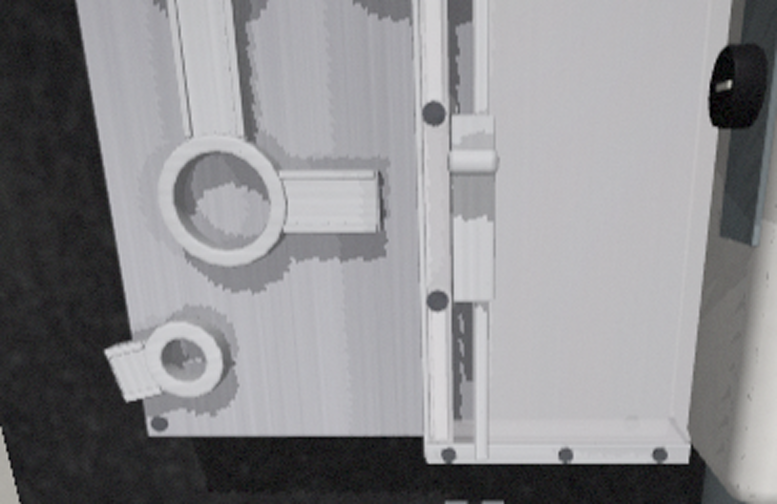

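```bash
python3 - <<'E'
from h import *
from o import *
O=np.array([.5925,-.339,0]);c=wristcal()
g=lambda u,v:(50+u/2.1,20+v/2.1)
for n,uv,z in (("tab",(473,160),.115),("cap+",(473,114),.1),("cap-",(473,301),.1),("frcorner",(427,462),.092),("tip",(379,200),.067),("off",(184,358),.069)): print(n,saw(ray(c,g(*uv),z),O))
print(manip.state()['ft_force'])
E
```

```text
tab [0.015  0.0178]
cap+ [0.0149 0.0352]
cap- [ 0.0148 -0.0404]
frcorner [-0.0077 -0.1207]
tip [-0.0288  0.0004]
off [-0.1286 -0.0748]
[ 0.6716  0.682  -0.0345]
```

```bash
python3 -c "
from station import manip
print(manip.close_job())"
```

```text
the job is handed in; nothing more can be done
None
```

The job is handed in, at about 16.6 s of the 64 s allowed. The crank lies flat on the open table in front of the guard, and the gate is shut against its stop.

- **Crank:** I pinched the ring of the long eye and drew the crank out 18 mm. I then swung it 90° clockwise round the post at y +39 and pulled it straight out. At the points where the force was reported, the sideways force stayed under 4 N and the vertical force peaked at about 7 N. The last picture puts the end of the short arm at saw x of about -29 mm, clear of the visor.
- **Gate:** I pushed the tab's -y side with the closed fingers until it stopped moving. The push force rose from 7 to 12 N with no further motion, well above the 3 to 5 N that slides the gate. I then backed off and lifted clear.
- **Gate check:** The raw picture measure gives 72 to 73 mm of travel. Corrected against the guard's corner it is about 75.5 mm, which agrees with a full stroke to within 1 to 2 mm.
- **A check that disagreed:** One wrist picture, taken before the arm had settled, was about 7 mm off. I repeated it once the arm was still.
- **Bystanders:** The offcut measures at (-129, -75) mm in saw axes, the same as before. I did not re-measure the specimen, but the arm did not go near it.

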